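# Bring the bottom parts tray to the top in a prosthetics workshop

### The arm

A 6-joint arm with a two-finger parallel gripper is mounted at the origin on the work surface. World frame = base frame: x ahead of the robot, y to its left, z up, the work surface at z = 0. Lengths are in m, angles in rad, forces in N, time in s.
With the tool pointing down it reaches from about 0.35 to 0.975 m from the base axis. Payload 17.4 kg.
Tool frame: the origin (TCP) lies at the very end of the fingers, on their centre line; the grasp point (between the pads) lies 19 mm behind it; z points along the fingers, y is the direction in which the jaws open and shut (so a half turn about z gives the same grasp; the last joint's range is limited). The gripper opens to 85 mm and grips with 20 to 120 N. Pads are 22 mm wide; open, the fingers measure 114 mm over their backs; the gripper's body (76 mm by 85 mm) begins 54 mm behind the grasp point. The pads swing forward as they close: fully open they stand 13 mm farther back than shut.
Start: joints at [1.1, 0.116, 1.442, -0, 1.584, -0.038], TCP at [0.283, 0.613, 0.231] pointing down, gripper open.
Joint ranges: [-2.83, 2.83], [-0.83, 2.19], [0.07, 2.5], [-1.14, 4.28], [0.01, 3], [-2.97, 2.97]. Speed limits (rad/s): [1.89, 1.89, 2.22, 3.14, 3.14, 3.14].

### API

Orientations are given as a rotation vector (axis times angle).
In Python, from station import robot gives the robot as it stands. Calls block until the motion is done:
- robot.movep(position, orientation): joint-space move of the TCP to a pose.
- robot.movel(position, orientation=None, feed=0.15): straight line of the TCP; orientation=None keeps the orientation; feed is the mean speed in m/s.
- robot.set_joints(angles): joint-space move.
- robot.command_gripper(opening, squeeze=None): finger opening in m; squeeze is the grip in N (None keeps the last); returns when the fingers have stopped.
- robot.hold(seconds).
- robot.solve_ik(position, orientation): joint angles nearest the present ones, or None.
- robot.read_state(): the state.
- robot.get_image(name): name is "side" or "top"; returns the picture (480x640x3 uint8, blue, green, red); there is no depth.
- robot.camera_model(name): a dict with "fx", "fy", "cx", "cy" (pixels), "distortion" ([k1, k2, p1, p2, k3] as OpenCV has them; the pictures are not rectified), "extrinsics" (4x4, takes a point from camera to world coordinates). Camera axes: x right, y down, z forward; pixel columns grow to the right and rows downward; lengths in m; the calibration is good to about 2 mm. A picture is of the moment at which its call begins. camera_model takes no time and is no camera call.
A pose or a line that the arm cannot do raises robot.Unreachable and nothing moves.
- robot.hand_in(): hands the job in, once; it reports no verdict.
The state is a dict: "time": time; "q": joint angles; "qvel": joint speeds; "effort": joint torques, N m; "ee_pos": TCP position; "eef_rot": TCP orientation; "ft_force": force on the tool from outside, world axes, zero at the start; "moment": the same for the moment, N m; "width": finger opening in m.
Only numpy, scipy, OpenCV 4.12 (cv2) and the standard library are available. Lean on these libraries where they do the work, as an engineer would, in place of code of your own. Each camera call takes 0.05 s, during which the arm holds its last target. There are 200 camera calls.

### The job

The tray we need next is the deep one at the bottom of the two-tray stack. Lift the shallow upper tray off and set it in the middle of the empty plywood board, squared up with the board, then stack the deep tray squarely on top of it. Keep both trays upright, set them down without dropping them, and leave the single tray on the third board alone.

Things in the scene. Friction and masses are not known exactly. Their poses are not given: they have to be found in the camera images.
- shallow_tray_mid (a point): Open-topped rigid light-grey plastic tray, 150 mm long (x) by 60 mm wide (y), walls 4 mm, 45 mm high, about 0.2 to 0.4 kg, holding three flat metal adapters below its rim. It starts as the upper tray of the stack, loose on the rim of the deep tray. The point is its centre, half-way up (22.5 mm above its underside); z up. Grip it across its width from above.
- deep_tray_mid (a point): Open-topped rigid light-grey plastic tray, 150 mm long (x) by 60 mm wide (y), walls 4 mm, 60 mm high, about 0.25 to 0.5 kg, holding three steel tube clamps below its rim. It starts as the lower tray of the stack, on one of three identical boards. The point is its centre, half-way up (30 mm above its underside); z up. Grip it across its width from above once uncovered.
- free_board_top (a point): Middle of the upper face of the empty plywood board, the only one of the three boards with no tray on it at the start. Each board is 190 mm long (its x axis), 90 mm wide (y axis), 15 mm thick, fixed flat on the bench; x lies level along its length, z up.
- spare_tray_mid (a point): Open-topped rigid light-grey plastic tray, 150 mm long (x) by 60 mm wide (y), walls 4 mm, 60 mm high, the same make as the deep tray, but standing alone on the third board and holding two lengths of aluminium tube. Not to be moved. The point is its centre, half-way up (30 mm above its underside); z points up.
Things that resemble listed ones, but are neither listed nor needed, are in the scene too. What is shaped like the part that bears free_board_top but black is not meant.

How it is judged:
By the outcome, as a careful person would: the job done as asked, in the order asked, and still so for the second after the job is handed in, with the robot touching nothing.
It also fails if it takes over 64 s, if anything falls off the work surface, if the arm or the gripper's body presses on something with over 40 N, if the wrist force passes 120 N, or if a joint passes its speed limit or range.

## Working session

There is one attempt and no reset: what is moved stays moved. The work goes in short steps, each a Python script; the robot and the scene stay as the last script left them, time stands still between calls to the robot, and variables do not carry over. Pictures are saved under pics/ and viewed, about 8 in all and at most 12, crops included, and the job is handed in when it is done.

```bash
ls; mkdir -p pics; python3 - <<'E'
from station import robot
import cv2
for n in("top","side"):
    cv2.imwrite(f"pics/{n}0.png",robot.get_image(n)); m=robot.camera_model(n)
    print(n,{k:(v.tolist() if hasattr(v,'tolist') else v) for k,v in m.items()})
s=robot.read_state();print(s['time'],s['eef_rot'],s['ft_force'],s['width'])
E
```

```text
pics
top {'fx': 587.4856179755739, 'fy': 587.4856179755739, 'cx': 308.8789244906699, 'cy': 240.5169883143259, 'distortion': [-0.1347426248883165, 0.0, 0.0, 0.0, 0.0], 'extrinsics': [[-0.030474655648825916, -0.9956670026574681, 0.08785508057124011, 0.46163994784669976], [-0.9992488639314523, 0.02824301717073924, -0.026533750447225654, 0.01328970079273763], [0.023937487227940205, -0.08859769635936901, -0.9957798174822714, 0.97447177727025], [0.0, 0.0, 0.0, 1.0]]}
side {'fx': 595.6959223041149, 'fy': 595.6959223041149, 'cx': 332.1969331624549, 'cy': 236.11267535172541, 'distortion': [0.05944877712912223, 0.0, 0.0, 0.0, 0.0], 'extrinsics': [[0.9781475793659196, -0.14679261648560696, 0.14723872019921078, 0.3691575704160777], [-0.207713291243295, -0.7208834713226384, 0.6611975570241474, -0.680589651604933], [0.009083040320843814, -0.6773322290568581, -0.7356211999795802, 0.8528855243534179], [0.0, 0.0, 0.0, 1.0]]}
0.1 [-6.74452006e-01 -3.06805599e+00  1.57155392e-03] [0.8836751  1.30643658 0.54379842] 0.08536037102760716
```

View pics/top0.png

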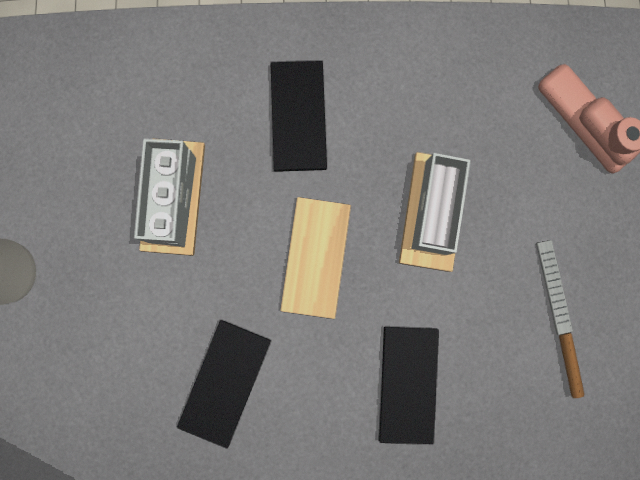

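View pics/side0.png

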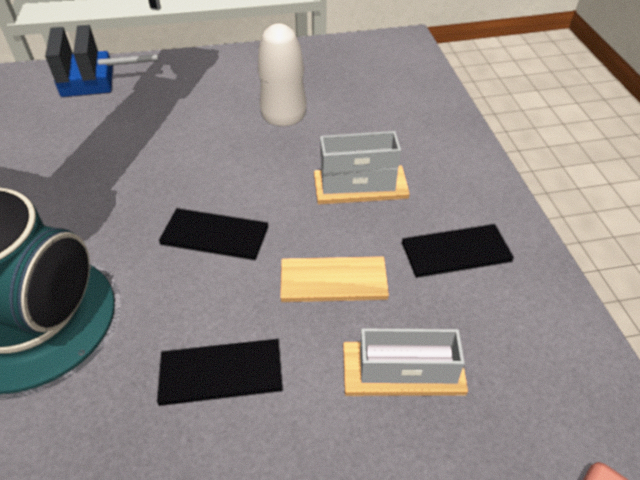

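Top view: the stack is at px (163,190), with shallow contents, on a plywood board. The empty plywood board is at (316,258) and the spare tray with tubes at (443,203).
Lookalikes:
- **Trays:** stack (163,190) and spare (443,203). I choose the stack, since the side view shows two layers at (360,162).
- **Boards:** plywood empty (316,258); black (298,115), (225,383) and (409,385), which are not meant; two more plywood boards under the trays.

Next is a close crop of the stack, plus colour-mask measurements.

```bash
cat > h.py <<'E'
import numpy as np, cv2
from station import robot
def ray(name,px):
    m=robot.camera_model(name); K=np.array([[m['fx'],0,m['cx']],[0,m['fy'],m['cy']],[0,0,1]])
    u=cv2.undistortPoints(np.float64(px).reshape(-1,1,2),K,np.array(m['distortion'])).reshape(-1,2)
    T=np.array(m['extrinsics']); return T[:3,3], np.c_[u,np.ones(len(u))]@T[:3,:3].T
def plane(name,px,z):
    o,d=ray(name,px); return (o+d*((z-o[2])/d[:,2])[:,None])[:,:2]
def proj(name,P):
    m=robot.camera_model(name); K=np.array([[m['fx'],0,m['cx']],[0,m['fy'],m['cy']],[0,0,1]])
    T=np.linalg.inv(np.array(m['extrinsics']))
    return cv2.projectPoints(np.float64(P),cv2.Rodrigues(T[:3,:3])[0],T[:3,3],K,np.array(m['distortion']))[0].reshape(-1,2)
def rect(xy):
    """min-area rect of metric points: centre, long, short, yaw of the long side in (-90,90]"""
    (c,(w,h),a)=cv2.minAreaRect((np.float32(xy)*1000))
    if w<h: w,h,a=h,w,a+90
    return np.array(c)/1000,w,h,(a+90)%180-90
E
python3 - <<'E'
from h import *
im=cv2.imread("pics/top0.png"); hsv=cv2.cvtColor(im,cv2.COLOR_BGR2HSV)
m=cv2.inRange(hsv,(8,70,100),(30,255,255))
for c in cv2.findContours(m,0,1)[0]:
    if cv2.contourArea(c)>300:
        r=cv2.boundingRect(c); print(r,cv2.contourArea(c),rect(plane("top",c.reshape(-1,2),.015)))
print(im[190,128:200].tolist()); print(im[190,410:475].tolist())
a=cv2.resize(im[130:260,120:215],None,fx=4.5,fy=4.5,interpolation=2)
s=cv2.imread("pics/side0.png"); b=cv2.resize(s[120:210,300:420],(340,585*340//440),interpolation=2)
b=cv2.resize(s[120:210,300:420],None,fx=2.8,fy=2.8,interpolation=2)
o=np.zeros((585,a.shape[1]+b.shape[1],3),np.uint8); o[:,:a.shape[1]]=a; o[:b.shape[0],a.shape[1]:]=b
cv2.imwrite("pics/crop1.png",o)
E
```

```text
(563, 333, 21, 65) 554.5 (array([ 0.32215894, -0.45156848]), 110.20256805419922, 18.322772979736328, 9.482722282409668)
(281, 197, 70, 122) 6136.0 (array([ 0.51878687, -0.0222679 ]), 189.53811645507812, 89.650146484375, -9.986412048339844)
(399, 152, 56, 120) 1763.0 (array([ 0.58985931, -0.22129657]), 189.47372436523438, 90.98757934570312, -11.168876647949219)
(140, 141, 65, 114) 1284.5 (array([0.62684082, 0.21168588]), 189.83651733398438, 90.73819732666016, -6.646781921386719)
[[125, 127, 126], [125, 124, 125], [121, 121, 122], [123, 123, 123], [126, 124, 125], [119, 119, 118], [93, 92, 92], [93, 92, 92], [97, 98, 98], [95, 94, 95], [150, 151, 150], [195, 199, 194], [182, 186, 181], [137, 141, 136], [92, 93, 90], [92, 95, 91], [91, 92, 90], [90, 93, 89], [93, 96, 91], [92, 93, 90], [155, 158, 155], [190, 193, 188], [194, 200, 195], [196, 200, 195], [207, 209, 206], [214, 214, 215], [215, 215, 214], [214, 214, 215], [214, 213, 214], [197, 198, 201], [167, 172, 169], [168, 171, 169], [167, 170, 168], [167, 171, 167], [166, 168, 166], [166, 171, 168], [165, 170, 166], [163, 169, 166], 
[... 924 characters left out ...]
89], [195, 195, 199], [204, 203, 209], [213, 211, 215], [215, 214, 214], [215, 215, 216], [210, 210, 214], [204, 205, 210], [200, 200, 204], [189, 189, 192], [169, 169, 173], [168, 168, 171], [178, 178, 182], [188, 188, 193], [198, 199, 203], [204, 205, 207], [211, 212, 214], [214, 214, 215], [214, 214, 217], [209, 209, 213], [203, 203, 207], [146, 146, 148], [134, 134, 137], [125, 124, 126], [101, 102, 102], [81, 82, 81], [80, 82, 79], [81, 81, 80], [79, 83, 80], [84, 87, 83], [91, 93, 90], [138, 143, 139], [197, 201, 197], [185, 187, 184], [139, 139, 139], [130, 129, 129], [125, 126, 125], [129, 127, 128], [131, 131, 131], [135, 134, 135], [134, 135, 135], [132, 133, 133], [128, 125, 128]]
```

View pics/crop1.png

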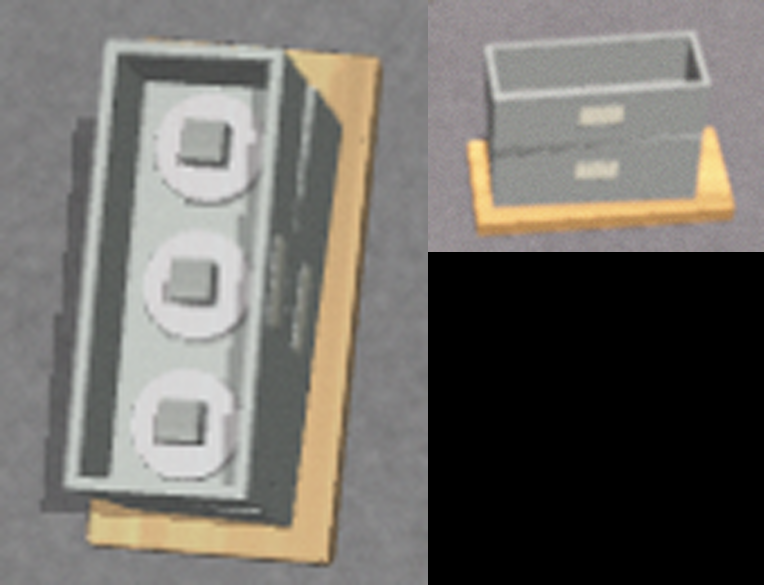

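The crop confirms two stacked trays, the upper one holding three adapters. Its rim corners are at about px (144,139), (184,141), (175,240), (135,239). The lower tray is slightly offset. Now I'll measure the rim and solve IK.

```bash
cat >> h.py <<'E'
from scipy.spatial.transform import Rotation as R
def down(yaw): return (R.from_euler('z',yaw,degrees=True)*R.from_euler('x',180,degrees=True)).as_rotvec()
def rim(im,name,box,z,thr=150):
    """largest bright contour inside box x0,y0,x1,y1 cast onto z"""
    x0,y0,x1,y1=box; g=cv2.cvtColor(im,cv2.COLOR_BGR2HSV)[y0:y1,x0:x1]
    m=((g[...,2]>thr)&(g[...,1]<50)).astype(np.uint8)
    c=max(cv2.findContours(m,0,1)[0],key=lambda c:cv2.minAreaRect(c)[1][0]*cv2.minAreaRect(c)[1][1]).reshape(-1,2)+[x0,y0]
    return rect(plane(name,c,z))
E
python3 - <<'E'
from h import *
im=cv2.imread("pics/top0.png")
for t in (140,160): print(rim(im,"top",(120,125,215,260),.12,t))
cc=np.array([(107,40),(286,48),(247,497),(66,489)])/4.5+[119.6,129.6]
p=plane("top",cc,.12);print("hand",p.mean(0),rect(p))
print("spare",rim(im,"top",(400,140,480,265),.075))
s=cv2.imread("pics/side0.png"); hsv=cv2.cvtColor(s,cv2.COLOR_BGR2HSV)
print("side rim",rim(s,"side",(310,125,405,175),.12,150))
m=cv2.inRange(hsv,(8,70,100),(30,255,255))[240:310,260:410]
c=max(cv2.findContours(m,0,1)[0],key=cv2.contourArea).reshape(-1,2)+[260,240]
print("side board",rect(plane("side",c,.015)), [np.round(x) for x in c[np.argmin(c.sum(1))],])
for y in(173,-7): print(robot.solve_ik([.63,.23,.083],down(y)),robot.solve_ik([.519,-.022,.06],down(y-3)))
E
```

```text
File "<stdin>", line 11
    print("side board",rect(plane("side",c,.015)), [np.round(x) for x in c[np.argmin(c.sum(1))],])
                                                                                               ^
SyntaxError: invalid syntax
```

```bash
python3 - <<'E'
from h import *
im=cv2.imread("pics/top0.png")
for t in (140,160): print(rim(im,"top",(120,125,215,260),.12,t))
cc=np.array([(107,40),(286,48),(247,497),(66,489)])/4.5+[119.6,129.6]
p=plane("top",cc,.12);print("hand",p.mean(0),rect(p))
print("spare",rim(im,"top",(400,140,480,265),.075))
s=cv2.imread("pics/side0.png"); hsv=cv2.cvtColor(s,cv2.COLOR_BGR2HSV)
print("side rim",rim(s,"side",(310,125,405,175),.12,150))
m=cv2.inRange(hsv,(8,70,100),(30,255,255))[240:310,260:410]
c=max(cv2.findContours(m,0,1)[0],key=cv2.contourArea).reshape(-1,2)+[260,240]
hull=cv2.approxPolyDP(cv2.convexHull(c.astype(np.int32)),3,True).reshape(-1,2); print("side board px",hull.tolist())
print(plane("side",hull,.015).round(4).tolist())
for y in(173,-7): print(robot.solve_ik([.63,.23,.083],down(y)),robot.solve_ik([.519,-.022,.06],down(y-3)))
E
```

```text
(array([0.62071765, 0.2108009 ]), 151.61343383789062, 61.189178466796875, -5.046562194824219)
(array([0.62052679, 0.21069122]), 150.63206481933594, 59.948055267333984, -5.1801910400390625)
hand [0.62012633 0.21019334] (array([0.61997516, 0.21009515]), 150.6678466796875, 60.29969024658203, -5.095817565917969)
spare (array([ 0.59584619, -0.22585909]), 150.55316162109375, 61.00238800048828, -11.833297729492188)
side rim (array([0.61716791, 0.21731293]), 186.43038940429688, 99.54593658447266, -11.355323791503906)
side board px [[384, 258], [386, 299], [281, 301], [283, 258]]
[[0.6194, -0.0005], [0.5978, -0.0919], [0.4181, -0.0594], [0.4364, 0.0369]]
[ 0.31201412  0.18242721  1.61205783  0.          1.34710761 -1.13660916] [-0.09147245 -0.12480615  1.96581062  0.          1.30058819 -1.48773585]
[0.31201412 0.18242721 1.61205783 0.         1.34710761 2.00498349] [-9.14724501e-02 -1.24806153e-01  1.96581062e+00 -8.88178420e-16
  1.30058819e+00  1.65385680e+00]
```

```bash
python3 - <<'E'
from h import *
print("tcp px",proj("side",[[.283,.613,.231],[.283,.613,.3]]))
b=plane("side",[(284,118),(262,110),(306,110)],0.);print("bottle base",b)
o,d=ray("side",[(281,25)]); # height at base centre y
t=(b[0,1]+.03-o[1])/d[0,1];print("top",o+d[0]*t)
print(proj("top",[[b[0,0],b[0,1]+.03,0]]))
for z in(.23,.3,.35,.4):print(z,robot.solve_ik([.283,.613,z],robot.read_state()['eef_rot']),robot.solve_ik([.6205,.2107,z],down(174.85)))
E
```

```text
tcp px [[165.70066024   4.60099823]
 [158.73704723 -28.14929339]]
bottle base [[0.50696727 0.4810581 ]
 [0.46013776 0.52260826]
 [0.56379406 0.50234006]]
top [0.5166953  0.5110581  0.21616871]
[[  2.5788531  272.93825973]]
0.23 [ 1.10050023e+00  1.17340420e-01  1.44224199e+00  1.80974523e-05
  1.58304866e+00 -3.75188078e-02] [ 0.28842496  0.07372233  1.48893918  0.          1.57893114 -1.19248691]
0.3 [ 1.10050023e+00  1.07653642e-01  1.34055599e+00  1.82352628e-05
  1.69442143e+00 -3.75167810e-02] [ 0.28842496  0.06360288  1.38737464  0.          1.69061513 -1.19248691]
0.35 [ 1.10050023e+00  1.11195109e-01  1.25674614e+00  1.84788720e-05
  1.77468982e+00 -3.75152879e-02] [ 0.28842496  0.06681485  1.30403187  0.          1.77074594 -1.19248691]
0.4 [ 1.10050023e+00  1.23809914e-01  1.16257978e+00  1.88592046e-05
  1.85624137e+00 -3.75137191e-02] [ 0.28842496  0.07895874  1.21080498  0.          1.85182893 -1.19248691]
```

A bottle about 0.21 m tall stands at (0.51, 0.51), close to the swing path, so I'll pass above it.

```bash
cat >> h.py <<'E'
def st(tag=""):
    s=robot.read_state(); print(tag,"t=%.2f"%s['time'],"p",np.round(s['ee_pos'],4),"F",np.round(s['ft_force'],1),"w=%.4f"%s['width'])
E
python3 - <<'E'
from h import *
robot.movel([.283,.613,.32],feed=.2); st()
o=down(174.85)
robot.movep([.6205,.2107,.32],o); st()
robot.movel([.6205,.2107,.15],feed=.2)
robot.movel([.6205,.2107,.085],feed=.08); st("down")
robot.command_gripper(.05,50); st("grip")
robot.movel([.6205,.2107,.11],feed=.06); st("lift")
cv2.imwrite("pics/side1.png",robot.get_image("side")[90:270,240:480])
E
python3 -c "
import cv2;i=cv2.imread('pics/side1.png');cv2.imwrite('pics/side1b.png',cv2.resize(i,None,fx=3,fy=3))"
```

```text
t=0.69 p [0.283  0.613  0.3195] F [ 0.3 -1.  -0.9] w=0.0853
 t=2.59 p [0.6202 0.2115 0.3199] F [ 0.9  1.5 -0.3] w=0.0850
down t=4.55 p [0.6208 0.2108 0.0856] F [0.2 0.7 0.2] w=0.0851
grip t=4.91 p [0.6208 0.2108 0.0858] F [-1.9 -0.5  5.3] w=0.0590
lift t=5.47 p [0.6205 0.2107 0.1101] F [ 0.5 -0.  -2.3] w=0.0593
```

View pics/side1b.png

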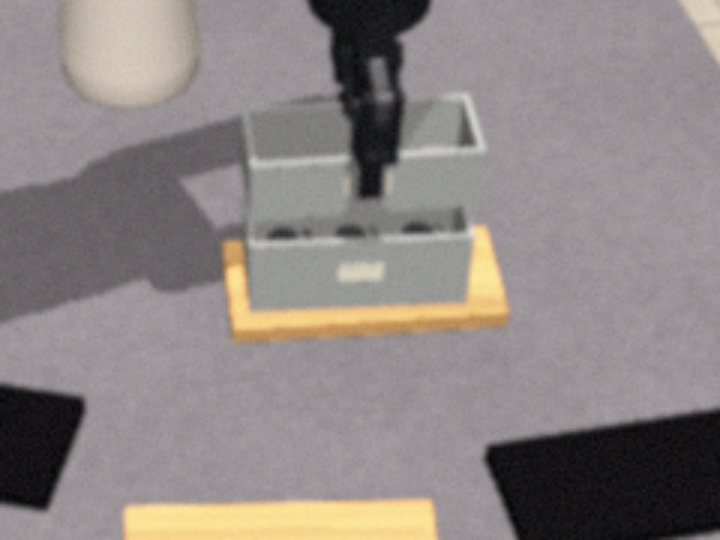

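The shallow tray lifted alone and level, with the deep tray still on its board. I'll carry it to a hover over the free board and check alignment there.

```bash
python3 - <<'E'
from h import *
o=down(170.0)
robot.movel([.6205,.2107,.21],feed=.2)
robot.movel([.5192,-.0230,.15],o,feed=.2)
robot.movel([.5192,-.0230,.034],feed=.12); robot.hold(.3); st("hover")
im=robot.get_image("top"); cv2.imwrite("pics/top2.png",im)
cv2.imwrite("pics/top2b.png",cv2.resize(im[185:330,255:375],None,fx=4,fy=4,interpolation=2))
im=robot.get_image("side"); cv2.imwrite("pics/side2.png",im)
# deep tray, now uncovered
t=cv2.imread("pics/top2.png")
for th in (140,160):print("deep",rim(t,"top",(120,125,215,260),.075,th))
E
```

```text
hover t=9.05 p [ 0.5193 -0.023   0.0343] F [-0.5  0.5 -2. ] w=0.0591
deep (array([0.62519421, 0.2090842 ]), 214.29010009765625, 150.1970672607422, -0.6398696899414062)
deep (array([0.62062555, 0.21207137]), 150.25082397460938, 61.18221664428711, -7.835670471191406)
```

View pics/top2b.png

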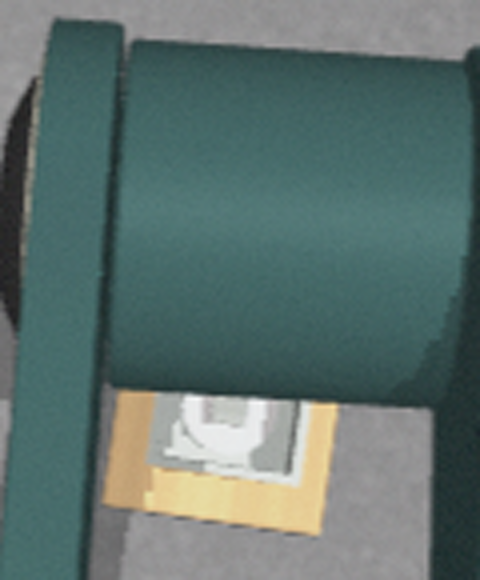

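The arm covers most of the view here: only the near end of the tray shows, with board margins visible around it. I'll set it down, back off and measure.

```bash
python3 - <<'E'
from h import *
z=.0285
f0=robot.read_state()['ft_force'][2]
robot.movel([.5192,-.0230,z],feed=.05)
while z>.0235:
    z-=.0007; robot.movel([.5192,-.0230,z],feed=.02)
    if robot.read_state()['ft_force'][2]-f0>4: break
st("contact z=%.4f"%z)
robot.command_gripper(.078); st("open")
robot.movel([.5192,-.0230,.16],feed=.15)
o=down(172.2)
robot.movep([.6206,.2115,.22],o); st("over deep")
im=robot.get_image("top"); cv2.imwrite("pics/top3.png",im)
hsv=cv2.cvtColor(im,cv2.COLOR_BGR2HSV)
m=cv2.inRange(hsv,(8,60,100),(30,255,255))[180:330,265:365]
c=np.vstack([c for c in cv2.findContours(m,0,1)[0] if cv2.contourArea(c)>50]).reshape(-1,2)+[265,180]
print("board",rect(plane("top",c,.015)))
for th in(140,160,175):print("shallow",rim(im,"top",(265,180,365,330),.06,th))
cv2.imwrite("pics/top3b.png",cv2.resize(im[185:330,255:375],None,fx=4,fy=4,interpolation=2))
E
```

```text
contact z=0.0250 t=10.66 p [ 0.5193 -0.023   0.0257] F [-6.2  0.9  8.7] w=0.0598
open t=10.98 p [ 0.5192 -0.023   0.0249] F [ 0.   0.4 -0.2] w=0.0780
over deep t=13.06 p [0.6204 0.2105 0.2194] F [-0.3  0.3 -0.3] w=0.0780
board (array([ 0.51875909, -0.02233347]), 189.85443115234375, 90.07263946533203, -9.938201904296875)
shallow (array([ 0.52104926, -0.02008133]), 234.23291015625, 156.6918487548828, -1.4651412963867188)
shallow (array([ 0.51858923, -0.02264304]), 150.47567749023438, 60.70386505126953, -10.0791015625)
shallow (array([ 0.51858923, -0.02264304]), 150.47567749023438, 60.70386505126953, -10.0791015625)
```

View pics/top3b.png

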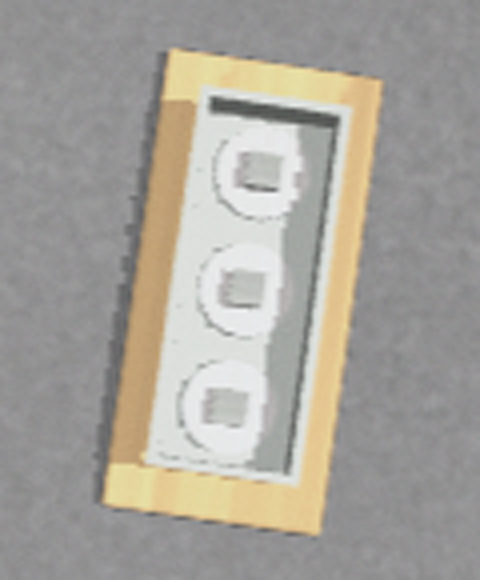

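The shallow tray sits within 0.5 mm and 0.2° of the board's middle. Now the deep tray.

```bash
python3 - <<'E'
from h import *
P=[.6206,.2117]; D=[.5192,-.0230]; o=down(172.2); o2=down(169.95)
robot.command_gripper(.085)
robot.movel([*P,.11],o,feed=.2)
robot.movel([*P,.040],feed=.08); st("down")
robot.command_gripper(.05,60); st("grip")
robot.movel([*P,.07],feed=.06); st("lift")
robot.movel([*P,.22],feed=.2)
robot.movel([*D,.20],o2,feed=.2)
robot.movel([*D,.105],feed=.12); robot.hold(.3); st("hover")
im=robot.get_image("side"); cv2.imwrite("pics/side4.png",im)
cv2.imwrite("pics/side4b.png",cv2.resize(im[180:320,240:430],None,fx=3.5,fy=3.5,interpolation=2))
E
```

```text
down t=15.07 p [0.6209 0.2118 0.0406] F [ 0.9 -0.7  0. ] w=0.0851
grip t=15.43 p [0.6209 0.2117 0.0408] F [-0.5 -0.6  5. ] w=0.0592
lift t=16.08 p [0.6205 0.2117 0.0699] F [ 0.1  0.9 -4.3] w=0.0592
hover t=19.66 p [ 0.5194 -0.023   0.1054] F [-0.8 -0.2 -4.6] w=0.0594
```

View pics/side4b.png

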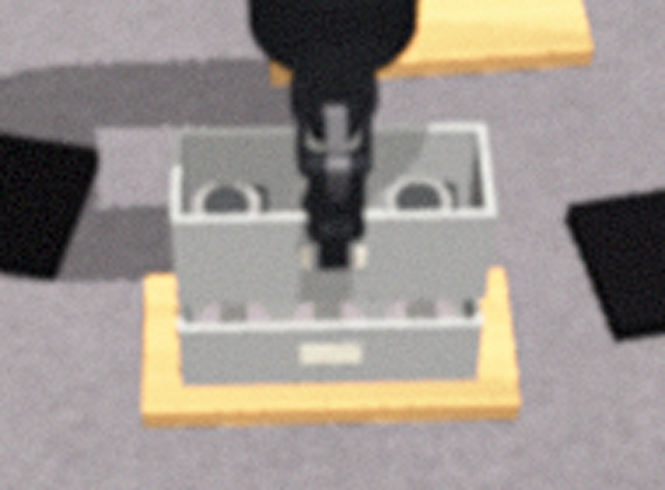

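The deep tray hangs level and aligned about 20 mm over the shallow one. Setting it down.

```bash
python3 - <<'E'
from h import *
D=[.5192,-.0230]; z=.0885
f0=robot.read_state()['ft_force'][2]
robot.movel([*D,z],feed=.05)
while z>.0825:
    z-=.0007; robot.movel([*D,z],feed=.02)
    if robot.read_state()['ft_force'][2]-f0>5: break
st("contact z=%.4f"%z)
robot.command_gripper(.078); st("open")
robot.movel([*D,.22],feed=.12)
robot.movep([.45,.22,.30],down(170)); st("clear")
im=robot.get_image("top"); cv2.imwrite("pics/top5.png",im); s=robot.get_image("side"); cv2.imwrite("pics/side5.png",s)
for th in(140,160,175):print("deep",rim(im,"top",(265,180,375,330),.12,th))
print("spare",rim(im,"top",(400,140,480,265),.075))
a=cv2.resize(im[185:330,265:365],None,fx=4,fy=4,interpolation=2);b=cv2.resize(s[190:320,260:410],(390,580*0+338),interpolation=2)
v=np.zeros((580,a.shape[1]+390,3),np.uint8);v[:,:a.shape[1]]=a;v[:338,a.shape[1]:]=b;cv2.imwrite("pics/fin.png",v)
E
```

```text
contact z=0.0850 t=21.44 p [ 0.5193 -0.023   0.0858] F [-5.5  1.5  5.6] w=0.0593
open t=21.77 p [ 0.5193 -0.023   0.085 ] F [-0.5  0.9  0.5] w=0.0779
clear t=24.07 p [0.4503 0.2193 0.2993] F [ 0.9 -0.2 -0.7] w=0.0783
deep (array([ 0.51878168, -0.02268044]), 150.2344970703125, 60.684566497802734, -10.004600524902344)
deep (array([ 0.51878168, -0.02268044]), 150.2344970703125, 60.684566497802734, -10.004600524902344)
deep (array([ 0.51878168, -0.02268044]), 150.2344970703125, 60.684566497802734, -10.004600524902344)
spare (array([ 0.59596509, -0.22571185]), 150.69866943359375, 61.13841247558594, -12.017364501953125)
```

View pics/fin.png

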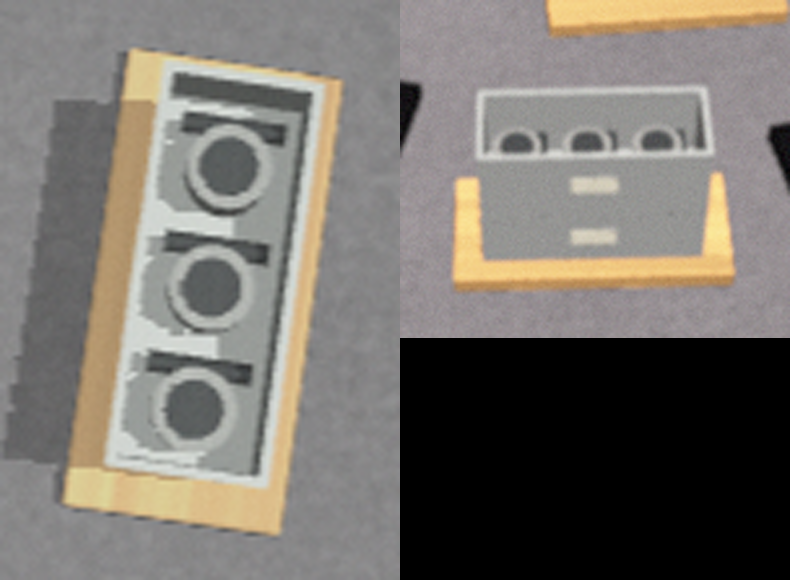

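The deep tray with its clamps sits squarely on the shallow one, centred on the board. The rim measures 150 x 61 mm at z = 0.12, so it is fully seated.

```bash
python3 -c "
from station import robot
robot.hold(.3); print(robot.hand_in(), robot.read_state()['time'])"
```

```text
the job is handed in; nothing more can be done
the job is handed in; nothing more can be done
```

The job is done and handed in at about 24.5 s of the 64 s allowed. I lifted the shallow tray off and set it in the middle of the empty plywood board. The deep tray then went squarely on top of it. Both were lowered until light contact before release.

**Last checks (top camera):**
- **Shallow tray:** within 0.5 mm and about 0.15° of the board's middle and direction, measured before the deep tray covered it.
- **Deep tray:** within 0.3 mm and 0.1° of the shallow tray, with its rim at the expected 120 mm height, so it is fully seated.
- **Spare tray:** unmoved; its position repeated to 0.2 mm.
- **Forces:** wrist force stayed around 11 N or less in the readings I took.

**Disagreements:**
- The side camera put the board's middle about 2–4 mm from the top camera's position, roughly what the 2 mm calibration allows. I placed the trays mainly by the top view.
- One side-view estimate of the stack's rim came out at the wrong size and was discarded. So did two top-view masks at the lowest brightness threshold.

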